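# Hold the turntable hub on its set-screw flat

### The job

Pull back the red-knobbed jaw of the small fixture, take out the turntable hub and fit it flange down on the drive's shaft, its set screw towards the drive's control panel and its top flush with the shaft's end. The screw passes only over the flat on the shaft, so feel for it with the fingers and turn the shaft until it faces the control-panel side. Finish holding the hub there, pushed lightly so that the screw's tip bears squarely on the flat ready for the hex key: do not let go, do not drop the hub, and leave the other things alone.

Things in the scene. Friction and masses are not known exactly. Their poses are not given: they have to be found in the camera images.
- drive: Turntable drive, fixed: grey box 150 x 130 mm, top at 56 mm, an upright 20 mm steel shaft in its middle. Origin: on the shaft axis at the trolley surface, z up. Its -x side is the front, with a dark control panel (black speed knob, red switch). A bearing surrounds the shaft up to 70 mm high. The shaft turns about its upright axis with a drag of about 0.04 N m and stays where it is left.
- shaft_end (a point): Centre of the shaft's top end, 130 mm up; does not turn, axes as the drive's. 1.5 mm chamfer. The shaft's top 40 mm has one flat, 5.5 mm from the axis instead of 10: pads square to it stop at 15.5 mm, on the round at 20 mm. Which way the flat faces is not reported: at the start anywhere from 25 to 115 degrees round from the front, counter-clockwise from above (by way of the drive's -y side).
- hub: Loose aluminium hub, 0.17 kg: flange 50 mm across, 6 mm thick at the bottom, 38 mm barrel above, 26 mm high in all, bore 23 mm right through. Origin: on its axis at the underside, z up. The dark set screw is in its -x side. Starts flange down in the fixture, its -x within 12 degrees of the fixture's -x.
- set_screw (a point): Outer end of the 8 mm set screw, 23 mm from the hub's axis, 18 mm above its underside. The screw's flat inner tip stands in the bore 7 mm from the hub's axis, so it passes the shaft only over the flat, with 1.5 mm to spare there when square: bearing squarely, the hub sits up to 1.5 mm towards the drive's back. The bore has 1.5 mm to spare all round the shaft.
- fixture: Slide-jaw fixture, fixed: dark steel bed 22 mm high, from its x = +42 to -114 mm, 76 mm wide. Origin: at the trolley surface under the hub's seat. The hub stands on the bed against two 8 mm dowels on the +x side, 11 mm above the bed. On the -x side the sliding jaw (36 mm wide, top 16 mm above the bed) hooks its toe 4 mm over the flange, so the hub cannot be lifted.
- toe_jaw (a joint): Slide of the jaw in m: 0 = clamped over the flange, growing as it is pulled along the fixture's -x, end stop at 0.027; clear of the flange beyond 0.008. Drag about 4 N; it stays where it is left.
- jaw_knob (a point): Middle of the red upright knob on the sliding jaw, 19 mm across, from 46 to 73 mm above the trolley; this point is 60 mm up.
- mirror_cover: White sprayed door-mirror cover, 140 x 230 x 82 mm, loose bystander. Origin under its middle.
- masking_tape: Masking tape roll lying flat, 104 mm across, 24 mm high, loose bystander. Origin under its middle.
- paint_tin: Light grey paint tin, 72 mm across, 98 mm high, loose bystander. Origin under its middle.

How it is judged:
By the outcome, as a careful person would: the job done as asked, in the order asked, and still so for the second after the job is handed in, while the arm keeps its last pose, push and grip.
It also fails if it takes over 72 s, if anything falls off the work surface, if the arm or the gripper's body presses on something with over 40 N, if the wrist force passes 120 N, or if a joint passes its speed limit or range.

### The arm

A 7-joint arm with a two-finger parallel gripper is mounted at the origin on a cart in front of the work surface, level with it; the furniture and walls round the work are solid. World frame = base frame: x ahead of the robot, y to its left, z up, the work surface at z = 0. Lengths are in m, angles in rad, forces in N, time in s.
With the tool pointing down it reaches from about 0.425 to 0.825 m from the base axis. Payload 3.6 kg.
Tool frame: the origin (TCP) lies where the fingers leave the gripper's body, on its centre line; the fingertips stand 73 mm ahead of it and the grasp point (between the pads) lies 54 mm ahead of it; z points along the fingers, y is the line along which they close (so a half turn about z gives the same grasp; the last joint's range is limited). The gripper opens to 85 mm and grips with 20 to 120 N. Pads are 22 mm wide; open, the fingers measure 114 mm over their backs; the gripper's body (76 mm by 85 mm) begins 54 mm behind the grasp point. The pads swing forward as they close: fully open they stand 13 mm farther back than shut.
Start: joints at [-1.345, 0.615, -0.013, 1.423, 0.008, 1.103, -0.04], TCP at [0.162, 0.629, 0.304] pointing down, gripper open.
Joint ranges: [-3.12, 3.12], [-0.3, 2.06], [-1.34, 1.32], [0.26, 2.42], [-1.36, 4.5], [0.01, 1.98], [-2.84, 2.84]. Speed limits (rad/s): [2.79, 2.79, 3.14, 3.14, 3.14, 3.14, 3.14].

### API

Orientations are given as a unit quaternion [x, y, z, w].
In Python, from station import arm, snapshot, camera_info, ticket gives the robot as it stands. Calls block until the motion is done:
- arm.movep(position, orientation): joint-space move of the TCP to a pose.
- arm.line_to(position, velocity=0.15, ori=None): straight line of the TCP; ori=None keeps the orientation; velocity is the mean speed in m/s.
- arm.move_j(angles): joint-space move.
- arm.move_gripper(opening, effort=None): opening from 0.0 (shut) to 1.0 (fully open); effort is the grip in N (None keeps the last); returns when the fingers have stopped.
- arm.pause(seconds).
- arm.ik(position, orientation): joint angles nearest the present ones, or None.
- snapshot(name): name is "scene" or "top" or "wrist"; returns the picture (400x640x3 uint8, blue, green, red); there is no depth.
- camera_info(name): a dict with "fx", "fy", "cx", "cy" (pixels), "R" (3x3) and "t" (3): a world point X has camera coordinates R X + t; the wrist camera has in their place "T_tool_cam" (4x4, takes a point from camera to tool coordinates, whose origin is the TCP and whose axes are the flange's). Camera axes: x right, y down, z forward; pixel columns grow to the right and rows downward; lengths in m; the calibration is good to about 2 mm. The wrist camera is an equidistant fisheye: a pixel r from the principal point sees the ray r / f radians off the axis. A picture is of the moment at which its call begins: read the wrist's pose just before it. camera_info takes no time and is no camera call.
A pose or a line that the arm cannot do raises arm.MotionError and nothing moves.
- ticket.finish_job(): hands the job in, once; it reports no verdict.
Readings, each from a call of its own:
- arm.read_time(): time.
- arm.read_joint_positions(): joint angles.
- arm.read_dq(): joint speeds.
- arm.read_effort(): joint torques, N m.
- arm.read_tool_pos(): TCP position.
- arm.read_eef_rot(): TCP orientation.
- arm.read_ft_force(): force on the tool from outside, world axes, zero at the start.
- arm.read_wrist_torque(): the same for the moment, N m.
- arm.read_opening(): opening from 0.0 (shut) to 1.0 (fully open).
Only numpy, scipy, OpenCV 4.12 (cv2) and the standard library are available. Lean on these libraries where they do the work, as an engineer would, in place of code of your own. Each camera call takes 0.05 s, during which the arm holds its last target. There are 200 camera calls.

## Working session

There is one attempt and no reset: what is moved stays moved. The work goes in short steps, each a Python script; the robot and the scene stay as the last script left them, time stands still between calls to the robot, and variables do not carry over. Pictures are saved under pics/ and viewed, on a budget of 10 in all, crops included, one or two more only if the job needs it, and the job is handed in when it is done.

```bash
ls; mkdir -p pics; python3 - <<'E'
from station import arm,snapshot,camera_info
import cv2
for n in("scene","top"):
    cv2.imwrite(f"pics/{n}0.png",snapshot(n)); print(n,camera_info(n))
print(camera_info("wrist"),arm.read_time(),arm.read_eef_rot(),arm.read_tool_pos())
E
```

```text
pics
scene {'fx': 436.9553008540354, 'fy': 436.9553008540354, 'cx': 315.15306903711837, 'cy': 200.65180520236026, 'R': array([[ 0.59674463, -0.80239724,  0.00738341],
       [-0.59679857, -0.44995367, -0.66435922],
       [ 0.53640219,  0.39204639, -0.74737696]]), 't': array([-0.45811465,  0.36869752,  1.15638611])}
top {'fx': 468.0954621793111, 'fy': 468.0954621793111, 'cx': 325.587760694765, 'cy': 203.51808951532718, 'R': array([[-0.00969545, -0.99982196, -0.01618813],
       [-0.99244356,  0.01160167, -0.12215231],
       [ 0.12231837,  0.01488149, -0.99237934]]), 't': array([-0.1193137 ,  0.60277151,  1.22866423])}
{'fx': 309.70691628693146, 'fy': 309.70691628693146, 'cx': 326.8816571351339, 'cy': 196.6272938542716, 'T_tool_cam': array([[ 6.56894815e-04, -9.47248545e-01, -3.20499241e-01,
         8.36143896e-02],
       [ 9.99999770e-01,  5.68763613e-04,  3.68594195e-04,
         2.71215588e-04],
       [-1.66862009e-04, -3.20499409e-01,  9.47248701e-01,
        -6.96318394e-02],
       [ 0.00000000e+00,  0.00000000e+00,  0.00000000e+00,
         1.00000000e+00]])} 0.1 [ 1.25558589e-01  9.92085520e-01 -1.15928185e-03 -1.35584457e-04] [0.16180077 0.62899127 0.30283309]
```

View pics/top0.png

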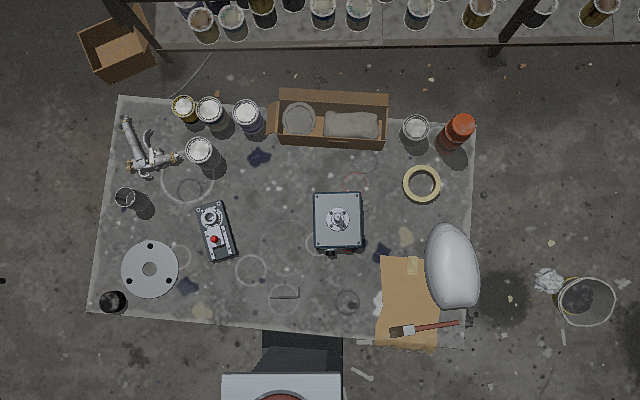

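View pics/scene0.png

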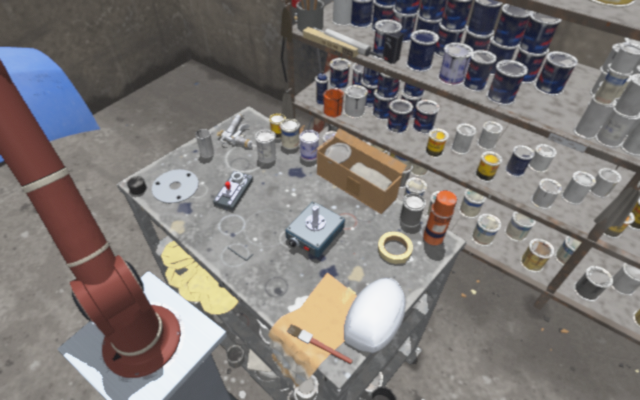

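The top view shows the fixture with its hub at (211,215) and red knob at (214,240), and the drive's shaft near (338,215) with the panel towards the robot. I'll enlarge both.

```bash
python3 - <<'E'
import cv2,numpy as np
t=cv2.imread("pics/top0.png")
a=cv2.resize(t[190:270,185:245],None,fx=6.5,fy=6.5,interpolation=cv2.INTER_CUBIC)
b=cv2.resize(t[182:262,308:368],None,fx=6.5,fy=6.5,interpolation=cv2.INTER_CUBIC)
cv2.imwrite("pics/crop0.png",cv2.convertScaleAbs(np.hstack([a,b]),alpha=1.4))
E
```

```text
(no output)
```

View pics/crop0.png

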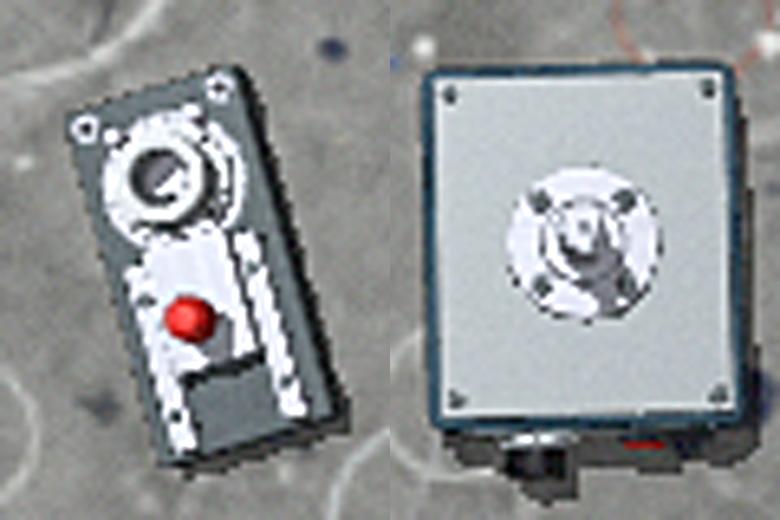

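```bash
cat > h.py <<'E'
from station import arm,snapshot,camera_info,ticket
import numpy as np, cv2
from scipy.spatial.transform import Rotation as Ro
def ray(name,u,v,pose=None):
    c=camera_info(name)
    if name!="wrist":
        d=c["R"].T@np.array([(u-c["cx"])/c["fx"],(v-c["cy"])/c["fy"],1]); return -c["R"].T@c["t"],d
    a=np.array([(u-c["cx"])/c["fx"],(v-c["cy"])/c["fy"]]); r=np.linalg.norm(a)
    d=np.r_[a/r*np.sin(r),np.cos(r)]; T=np.eye(4); T[:3,:3]=Ro.from_quat(pose[1]).as_matrix(); T[:3,3]=pose[0]
    T=T@c["T_tool_cam"]; return T[:3,3],T[:3,:3]@d
def at(name,u,v,z,pose=None):
    o,d=ray(name,u,v,pose); return (o+d*(z-o[2])/d[2])[:3]
def q(psi): # tool down, tool y axis (closing line) along world heading psi; tool x heading psi+90deg
    y=np.array([np.cos(psi),np.sin(psi),0]); z=np.array([0,0,-1.]); x=np.cross(y,z)
    return Ro.from_matrix(np.c_[x,y,z]).as_quat()
def pose(): return np.array(arm.read_tool_pos()),np.array(arm.read_eef_rot())
E
python3 - <<'E'
from h import *
f=lambda p:(185+p[0]/6.5,190+p[1]/6.5)
g=lambda p:(308+(p[0]-390)/6.5,182+p[1]/6.5)
def fit(mod,img):
    mod=np.array(mod,float);img=np.array(img)[:,:2]
    a=mod-mod.mean(0);b=img-img.mean(0)
    th=np.arctan2((a[:,0]*b[:,1]-a[:,1]*b[:,0]).sum(),(a*b).sum())
    R=np.array([[np.cos(th),-np.sin(th)],[np.sin(th),np.cos(th)]])
    t=img.mean(0)-R@mod.mean(0); print("fit",t,np.degrees(th),np.linalg.norm(img-(mod@R.T+t),axis=1)); return t,th
# image up=+x, image left=+y
fit([(.042,.038),(.042,-.038),(-.114,-.038),(-.114,.038)],[at("top",*f(p),.022) for p in[(72,115),(238,68),(335,408),(165,462)]])
c=[at("top",*g(p),.056) for p in[(427,72),(732,67),(743,418),(437,428)]]
fit([(.075,.065),(.075,-.065),(-.075,-.065),(-.075,.065)],c)
print("hub",at("top",*f((163,180)),.048),"knob",at("top",*f((190,316)),.07),"shaft",at("top",*g((585,224)),.13))
# view poses
print("tool x now",Ro.from_quat(arm.read_eef_rot()).as_matrix())
E
```

```text
fit [0.56770738 0.18347584] 16.412582438853864 [0.00262675 0.00384614 0.0032607  0.00257509]
fit [ 0.55549551 -0.1583213 ] 0.8762161015086847 [0.00317968 0.00431789 0.00442692 0.00400168]
hub [0.5653718  0.18364017 0.048     ] knob [0.50822327 0.16579672 0.07      ] shaft [ 0.55704477 -0.15775051  0.13      ]
tool x now [[-9.68470045e-01  2.49129402e-01 -5.60138339e-04]
 [ 2.49130031e-01  9.68467393e-01 -2.26616588e-03]
 [-2.20928347e-05 -2.33426105e-03 -9.99997275e-01]]
```

```bash
python3 - <<'E'
from h import *
import json
d=np.radians
F=np.array([.5665,.1835]); 
for p,ps,z in((F,106.4,.115),(F,106.4,.23),(F,94,.23),([.555,-.158],121,.2),([.555,-.158],1,.16),([.555,-.158],116,.16),([.555,-.158],91,.16)):
    print(ps,np.round(arm.ik([*p,z],q(d(ps))),2))
arm.movep([*(F-.03*np.array([np.cos(d(16.4)),np.sin(d(16.4))])),.23],q(d(106.4)))
p1=pose();a=snapshot("wrist");t1=arm.read_time()
arm.movep([.556,-.158,.30],q(d(120)))
arm.line_to([.556,-.158,.215])
p2=pose();b=snapshot("wrist")
print(t1,arm.read_time(),p1,p2)
json.dump([[x.tolist() for x in p] for p in(p1,p2)],open("p.json","w"))
cv2.imwrite("pics/w1.png",a);cv2.imwrite("pics/w2.png",b)
cv2.imwrite("pics/w12.png",cv2.resize(np.hstack([a[:,120:520],b[:,120:520]]),(800,400)))
E
```

```text
106.4 [-0.28  0.77 -0.11  1.76  0.13  0.62  1.39]
106.4 [-0.3   0.61 -0.07  1.68  0.06  0.86  1.46]
94 [-0.34  0.61 -0.01  1.68  0.01  0.86  1.28]
121 [ 0.26  0.62 -0.03  1.76  0.03  0.76  2.33]
1 [-0.02  0.71  0.43  1.8  -0.42  0.72  0.65]
116 [ 0.3   0.68 -0.09  1.79  0.09  0.68  2.18]
91 [ 0.22  0.68  0.03  1.79 -0.03  0.67  1.86]
2.2833 4.3333 (array([0.53744538, 0.17647012, 0.23014207]), array([-1.43704469e-01,  9.89620516e-01,  4.86838640e-04,  1.53767365e-04])) (array([ 0.55670725, -0.15743979,  0.21556143]), array([-2.59342644e-01,  9.65785154e-01, -2.00425038e-04,  6.24021420e-04]))
```

View pics/w12.png

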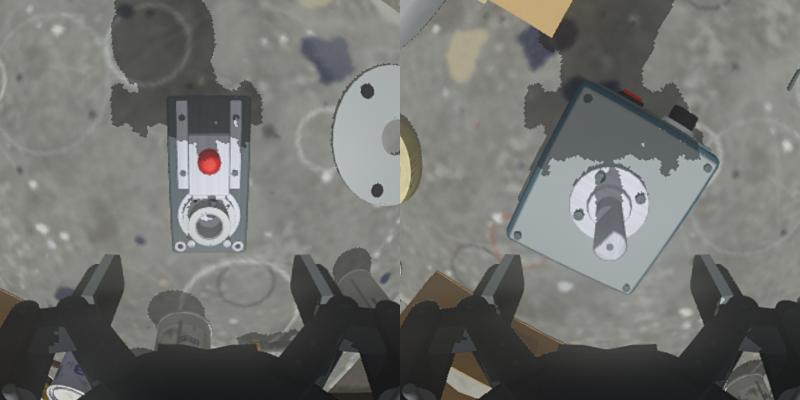

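Left: fixture, hub at about (210,220), knob (209,161). Right: shaft end near (610,247). I'll enlarge both.

```bash
python3 - <<'E'
import cv2,numpy as np
a=cv2.imread("pics/w1.png")[85:260,275:380]; b=cv2.imread("pics/w2.png")[190:270,290:360]
a=cv2.resize(a,None,fx=3.42,fy=3.42,interpolation=cv2.INTER_CUBIC)[:598]
b=cv2.resize(b,None,fx=6,fy=6,interpolation=cv2.INTER_CUBIC)
c=np.zeros((598,800,3),np.uint8);c[:a.shape[0],:a.shape[1]]=a;c[:480,370:790]=b
cv2.imwrite("pics/crop12.png",c);print(a.shape)
E
```

```text
(598, 359, 3)
```

View pics/crop12.png

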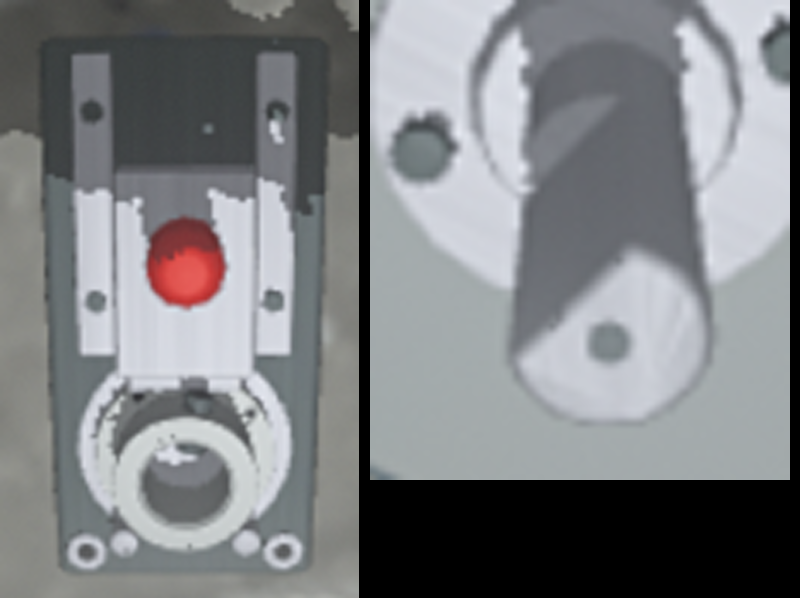

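The set screw shows at (198,398) just right of the fixture's centre line, and the hub's top ring is centred at (186,482). The shaft-end dot is at (609,342), and the flat's chord runs from (512,355) to (632,248).

```bash
python3 - <<'E'
from h import *
import json
P=json.load(open("p.json"))
A=lambda u,v,z:at("wrist",275+u/3.42,85+v/3.42,z,P[0])[:2]
B=lambda u,v,z:at("wrist",290+(u-370)/6,190+v/6,z,P[1])[:2]
deg=lambda v:np.degrees(np.arctan2(v[1],v[0]))
corn=[A(43,40,.022),A(327,40,.022),A(312,570,.022),A(62,570,.022)]
print("bed",np.round(corn,4),"axis",deg(corn[2]-corn[1]),deg(corn[3]-corn[0]))
fl=(A(82,445,.028)+A(291,445,.028))/2
h=A(186,482,.048);k=A(186,262,.073);s=A(198,398,.040)
print("hubtop",h,"bore",A(186,487,.048),"knob",k,"hub-knob heading",deg(h-k),np.linalg.norm(h-k),"screw",s,deg(s-h),np.linalg.norm(s-h))
d1,d2=A(124,543,.033),A(246,541,.033);print("dowels",d1,d2,deg(d1-d2))
hol=A(92,112,.03),A(278,110,.03)
c=B(609,342,.13);e1=B(512,355,.13);e2=B(632,248,.13)
n=(e1+e2)/2-c;print("shaft",c,"chord",np.linalg.norm(e1-e2),"flat dist",np.linalg.norm(n),"heading n",deg(n),"from chord",deg(e2-e1))
print("left/right rim",B(512,350,.13),B(711,335,.13), "bottom",B(612,422,.13))
# drive corners
for u,v in((579,82),(717,160),(628,292),(509,235)): print(at("wrist",u-400+120,v,.056,P[1])[:2])
E
```

```text
bed [[0.468  0.1208]
 [0.4469 0.1913]
 [0.5933 0.2364]
 [0.6145 0.1646]] axis 17.140920331527106 16.66487580420829
hubtop [0.56495329 0.18823166] bore [0.56632309 0.18864363] knob [0.50405483 0.16971724] hub-knob heading 16.910376810832933 0.0636506638217636 screw [0.54455242 0.18543681] -172.19922630242147 0.020591426887889973
dowels [0.59454487 0.1789549 ] [0.58414152 0.21186963] -72.45982366481927
shaft [ 0.55501575 -0.15540149] chord 0.01590201209700669 flat dist 0.0054955444871101445 heading n -109.74684261755273 from chord 165.08870458860784
left/right rim [ 0.5603703  -0.16288212] [ 0.54958643 -0.14744813] bottom [ 0.56245486 -0.1507135 ]
[ 0.48576649 -0.22088417]
[ 0.48182137 -0.09965441]
[ 0.62099141 -0.09699311]
[ 0.62315211 -0.21404134]
```

```bash
cat >> h.py <<'E'
def st(*l): print(*l,"t",round(arm.read_time(),2),"pos",np.round(arm.read_tool_pos(),4),"F",np.round(arm.read_ft_force(),1),"M",np.round(arm.read_wrist_torque(),2),"op",round(arm.read_opening(),4))
FX=np.radians(16.9); U=np.array([np.cos(FX),np.sin(FX)])
E
python3 - <<'E'
from h import *
k=np.array([.5045,.1690]); Q=q(FX+np.pi/2)
arm.line_to([.5567,-.1574,.25],.2); 
arm.movep([*k,.2],Q); arm.line_to([*k,.117],.12); st("over")
arm.move_gripper(0,20); st("grip")
a=pose()[0]
for s in(.004,.012,.022):
    arm.line_to([*(k-s*U),.117],.05); st(s)
p=pose();cv2.imwrite("pics/w3.png",snapshot("wrist")[60:360,160:500])
E
```

```text
over t 6.77 pos [0.505  0.1689 0.1175] F [0.1 0.1 0.6] M [-0.01  0.01 -0.01] op 0.9986
grip t 7.38 pos [0.5047 0.1686 0.1173] F [ 0.5 -1.5  3. ] M [-0.29  0.02  0.01] op 0.2071
0.004 t 7.63 pos [0.502  0.1677 0.1173] F [ 3.9 -1.2  0.2] M [-0.24 -0.85 -0.  ] op 0.2095
0.012 t 7.94 pos [0.4935 0.1652 0.1173] F [ 3.1 -1.1  3. ] M [-0.43 -0.71 -0.04] op 0.2129
0.022 t 8.29 pos [0.4835 0.1622 0.1173] F [ 3.1 -2.2  4.7] M [-0.63 -0.63 -0.  ] op 0.2092
```

```bash
python3 - <<'E'
from h import *
p=pose()[0]
arm.move_gripper(.5); arm.line_to([p[0],p[1],.2],.2); st("up")
cv2.imwrite("pics/w3b.png",snapshot("wrist"))
c=[.5555,-.1562]; Q=q(np.radians(75))
arm.movep([*c,.23],Q); arm.line_to([*c,.166],.12); st("at shaft")
for e in(20,40):
    arm.move_gripper(0,e); arm.pause(.2); st("grip",e)
E
```

```text
up t 9.27 pos [0.4829 0.1621 0.1995] F [-0.5  0.2  0.3] M [-0.02  0.03  0.01] op 0.5
at shaft t 11.24 pos [ 0.556  -0.1558  0.1664] F [ 0.9  1.7 -0.4] M [-0.05  0.   -0.01] op 0.5012
grip 20 t 11.79 pos [ 0.5566 -0.1544  0.1671] F [0.9 6.2 5.7] M [ 1.04 -0.09  0.02] op 0.1801
grip 40 t 12.21 pos [ 0.5566 -0.1544  0.1672] F [0.6 6.  6.4] M [ 1.08 -0.08  0.03] op 0.1753
```

Opening is about 0.178 (15.5 mm), so the pads sit on the flat. Next I turn the shaft to the front.

```bash
python3 - <<'E'
from h import *
S=np.array([.5560,-.1566])
arm.move_gripper(0,60)
for ps in(75,65,55,45,35,25,15,7,1.3):
    a=np.radians(ps); c=S+.00225*np.array([np.cos(a),np.sin(a)])
    arm.movep([*c,.1665],q(a))
    st(ps)
arm.pause(.2); st("end"); print(np.degrees(Ro.from_quat(arm.read_eef_rot()).as_euler("zyx")))
E
```

```text
75 t 12.68 pos [ 0.5567 -0.1543  0.1672] F [-1.8  2.7  6.1] M [ 0.76  0.09 -0.02] op 0.1675
65 t 12.93 pos [ 0.5571 -0.1544  0.1672] F [-1.7  2.7  6.4] M [ 0.75  0.02 -0.01] op 0.1683
55 t 13.18 pos [ 0.5574 -0.1546  0.1672] F [-0.7  3.6  6.9] M [ 0.72  0.01 -0.07] op 0.1688
45 t 13.43 pos [ 0.5577 -0.1549  0.1672] F [-1.9  2.7  5.8] M [ 0.74  0.02 -0.11] op 0.1713
35 t 13.68 pos [ 0.5579 -0.1552  0.1672] F [-1.1  3.9  6.4] M [ 0.72 -0.01  0.02] op 0.1673
25 t 13.93 pos [ 0.5581 -0.1555  0.1672] F [-1.8  2.7  6.3] M [ 0.61 -0.03 -0.05] op 0.1659
15 t 14.18 pos [ 0.5582 -0.1558  0.1673] F [-1.3  3.1  6.8] M [ 0.63  0.01 -0.06] op 0.1704
7 t 14.43 pos [ 0.5583 -0.1561  0.1672] F [-0.1  3.3  5.9] M [ 0.66  0.06 -0.05] op 0.1675
1.3 t 14.68 pos [ 0.5583 -0.1563  0.1672] F [-2.8  4.   6.6] M [ 0.64  0.04 -0.07] op 0.1674
end t 14.88 pos [ 0.5583 -0.1563  0.1672] F [-0.7  4.6  5.9] M [ 0.55  0.05 -0.06] op 0.1664
[-9.12920685e+01  1.75686853e-02 -1.79959223e+02]
```

```bash
python3 - <<'E'
from h import *
import json
arm.move_gripper(.6,20); st("open")
p=pose()[0]; arm.line_to([p[0],p[1],.225],.15)
arm.movep([.556,-.1566,.225],q(np.radians(91.3)))
p1=pose(); a=snapshot("wrist")
h=np.array([.5655,.1880]); 
arm.movep([*(h+[0,0]),.225],q(np.radians(97.8)))
p2=pose(); b=snapshot("wrist"); st("over hub")
json.dump([[x.tolist() for x in p] for p in(p1,p2)],open("p2.json","w"))
cv2.imwrite("pics/w4.png",a);cv2.imwrite("pics/w5.png",b)
r=lambda i:cv2.resize(i[160:280,280:380],None,fx=4,fy=4,interpolation=cv2.INTER_CUBIC)
cv2.imwrite("pics/c45.png",np.hstack([r(a),r(b)]))
E
```

```text
open t 15.32 pos [ 0.558  -0.157   0.1662] F [ 0.7  0.9 -0.3] M [0.04 0.03 0.01] op 0.5979
over hub t 18.4 pos [0.5663 0.1853 0.225 ] F [ 0.4 -0.4  0.8] M [-0.02  0.01  0.01] op 0.6016
```

View pics/c45.png

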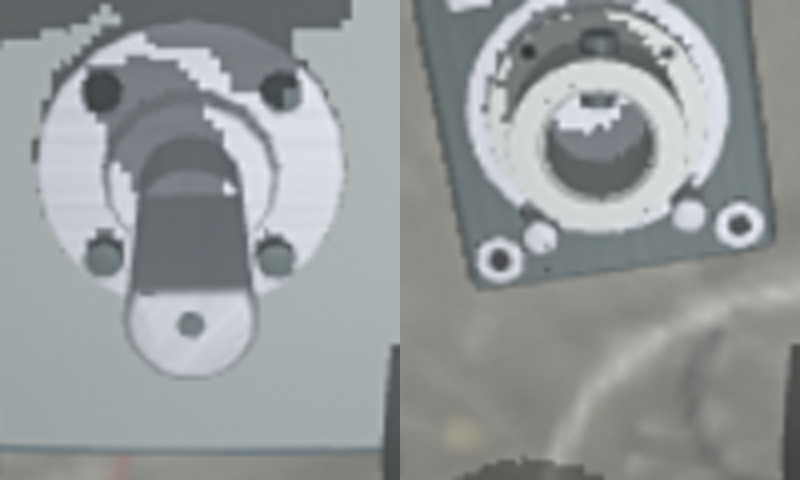

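Left: the flat faces the panel square, chord (134,293)-(251,290). Right: jaw clear; screw (600,42) is straight above the hub's centre (600,146), which confirms hub yaw of about 7.8°.

```bash
python3 - <<'E'
from h import *
import json
P=json.load(open("p2.json"))
for p in P: print(np.round(p[0],4),Ro.from_quat(p[1]).as_euler("zyx",True).round(2))
A=lambda u,v,z:at("wrist",280+u/4,160+v/4,z,P[0])[:2]
B=lambda u,v,z:at("wrist",280+(u-400)/4,160+v/4,z,P[1])[:2]
dg=lambda v:np.degrees(np.arctan2(v[1],v[0]))
print("shaft dot",A(190,324,.13),"flat mid",A(192,291.5,.13),"chord",dg(A(251,290,.13)-A(134,293,.13)),"back edge",dg(A(385,443,.056)-A(0,450,.056)))
print("rim mid",(A(125,315,.13)+A(257,315,.13))/2)
print("bear",(A(38,170,.062)+A(346,170,.062))/2)
hb=B(600,146,.048);print("hub",hb,"flange",(B(467,110,.028)+B(729,110,.028))/2,"screw heading",dg(B(600,42,.04)-hb))
d1,d2=B(540,237,.033),B(689,215,.033);print(d1,d2,dg(d1-d2)+90)
st()
E
```

```text
[ 0.5557 -0.1565  0.2242] [ 1.7876e+02 -9.0000e-02 -1.7997e+02]
[0.5662 0.1855 0.225 ] [1.7240e+02 2.0000e-02 1.7988e+02]
shaft dot [ 0.55522753 -0.15539628] flat mid [ 0.54988968 -0.15522685] chord 92.86129261691747 back edge 92.44930866469267
rim mid [ 0.55376032 -0.15528073]
bear [ 0.5553841  -0.15479975]
hub [0.56570352 0.18850903] flange [0.56393591 0.18798961] screw heading -172.36509612000862
[0.59435662 0.17869222] [0.58444943 0.21168764] 16.712897501065882
t 18.4 pos [0.5663 0.1853 0.225 ] F [ 0.4 -0.4  0.8] M [-0.02  0.01  0.01] op 0.6016
```

```bash
python3 - <<'E'
from h import *
import json
h=[.5662,.1878]; Q=q(np.radians(97.7))
arm.move_gripper(.75,20); arm.line_to([*h,.15],.15,Q); arm.line_to([*h,.104],.08); arm.pause(.3); st("down")
arm.move_gripper(0,30); arm.pause(.1); st("grip")
p=pose()[0]
arm.move_gripper(0,50)
arm.line_to([*h,.112],.05); st("lift1")
arm.line_to([*h,.26],.2); arm.pause(.2); st("lift2")
p1=pose(); a=snapshot("wrist")
json.dump([x.tolist() for x in p1],open("p3.json","w")); cv2.imwrite("pics/w6.png",a)
cv2.imwrite("pics/c6.png",cv2.resize(a[200:380,220:430],None,fx=3.3,fy=3.3,interpolation=cv2.INTER_CUBIC))
E
```

```text
down t 20.36 pos [0.5664 0.1879 0.1044] F [ 0.3  0.6 -0. ] M [0.03 0.01 0.  ] op 0.748
grip t 20.82 pos [0.5663 0.1877 0.1044] F [-0.7 -0.8  2.9] M [-0.15  0.18 -0.01] op 0.4301
lift1 t 21.34 pos [0.5662 0.1879 0.1119] F [-0.1 -0.2 -1.9] M [ 0.02 -0.   -0.03] op 0.4212
lift2 t 22.43 pos [0.5656 0.1876 0.2585] F [-0.7  0.3 -0.5] M [ 0.01 -0.06  0.  ] op 0.419
```

View pics/c6.png

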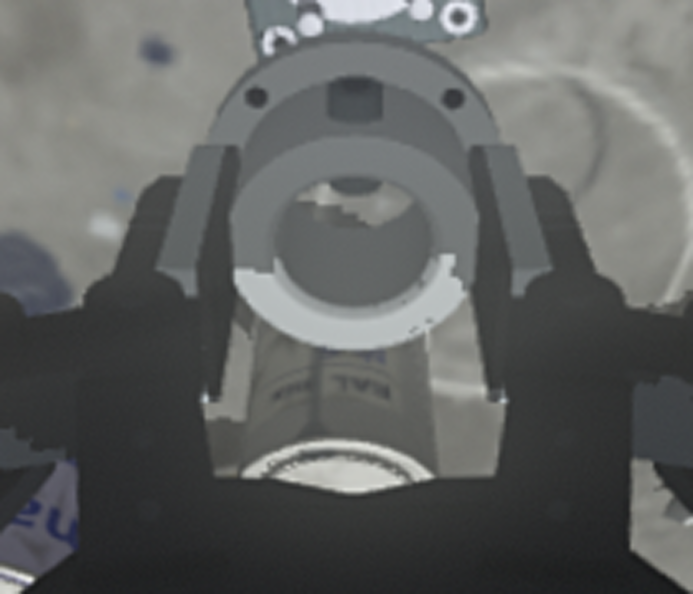

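Hub held square: screw (355,97) is straight above the ring's centre (354,243). Next I compute its centre in the tool frame.

```bash
python3 - <<'E'
from h import *
I=np.array([0,0,0]),np.array([0,0,0,1.])
W=lambda u,v,z:at("wrist",220+u/3.3,200+v/3.3,z,I)
print("hub ring",W(354,243,.0564),"inner",W(354,241,.0564),"near/far",W(354,137,.0564),W(354,349,.0564),"lr",W(232,243,.0564),W(477,243,.0564))
print("screw",W(355,97,.0644))
# approach above shaft
S=np.array([.5560,-.1566]); Q=q(np.radians(91.3))
arm.movep([*S,.26],Q); arm.pause(.3); st("above")
E
```

```text
hub ring [0.00176558 0.00090443 0.0564    ] inner [0.00211533 0.00090399 0.0564    ] near/far [0.01921571 0.00088327 0.0564    ] [-0.01820895  0.00093011  0.0564    ] lr [ 0.0015514  -0.01692995  0.0564    ] [0.00155616 0.01889442 0.0564    ]
screw [0.02162093 0.00103604 0.0644    ]
above t 24.08 pos [ 0.5563 -0.1556  0.26  ] F [-1.1  0.5 -1.6] M [ 0.01 -0.    0.  ] op 0.4186
```

```bash
python3 - <<'E'
from h import *
S=[.5560,-.1566]
arm.line_to([*S,.217],.1); arm.pause(.3); st("pre")
for z in np.r_[.213,.210,.207,.203,.200,.197,.194,.191]:
    arm.line_to([*S,z],.03); st(z)
    F=arm.read_ft_force()
    if abs(F[2])>12 or np.hypot(F[0],F[1])>12: print("STOP");break
E
```

```text
pre t 24.97 pos [ 0.5562 -0.1567  0.2176] F [-0.3 -0.5 -1.8] M [ 0.03 -0.06  0.05] op 0.4214
0.213 t 25.25 pos [ 0.5558 -0.1565  0.2127] F [ 0.8 -0.2 -1.2] M [-0.   -0.04  0.05] op 0.4237
0.21 t 25.5 pos [ 0.5559 -0.1566  0.2097] F [ 0.5  0.6 -1.7] M [-0.05 -0.03 -0.02] op 0.4231
0.207 t 25.75 pos [ 0.5559 -0.1565  0.2068] F [-0.8 -0.8 -0.6] M [-0.   -0.02  0.01] op 0.4247
0.203 t 26.03 pos [ 0.5558 -0.1566  0.2027] F [-0.1  0.6 -1.7] M [-0.02 -0.02 -0.01] op 0.4197
0.2 t 26.28 pos [ 0.5559 -0.1566  0.1998] F [-0.1  0.3 -1.4] M [-0.03  0.04  0.  ] op 0.4213
0.197 t 26.53 pos [ 0.5558 -0.1566  0.1968] F [ 0.5  0.2 -1.8] M [-0.02 -0.02  0.02] op 0.4234
0.194 t 26.78 pos [ 0.5559 -0.1566  0.1938] F [-0.3 -0.9 -1.3] M [-0.01  0.03 -0.04] op 0.4222
0.191 t 27.03 pos [ 0.5558 -0.1565  0.1908] F [ 0.9 -0.3 -1.8] M [-0.01 -0.04 -0.01] op 0.4221
```

```bash
python3 - <<'E'
from h import *
S=np.array([.5560,-.1566]); v=np.array([np.cos(.023),np.sin(.023)])
arm.line_to([*S,.1865],.03); arm.pause(.3); st("down")
a=snapshot("wrist")
for s in np.arange(.0005,.004,.0005):
    arm.line_to([*(S+s*v),.1865],.02); arm.pause(.25); 
    F=np.mean([arm.read_ft_force() for _ in range(1)],0); st(round(s,4))
    if F[0]<-4.5: break
b=snapshot("wrist"); cv2.imwrite("pics/w8.png",b); cv2.imwrite("pics/w7.png",a)
r=lambda i:cv2.resize(i[200:350,270:385],None,fx=3.47,fy=3.9,interpolation=cv2.INTER_CUBIC)
cv2.imwrite("pics/c78.png",np.hstack([r(a),r(b)]))
E
```

```text
down t 27.63 pos [ 0.5561 -0.1566  0.1866] F [ 0.8  0.4 -1. ] M [ 0.01  0.06 -0.01] op 0.4211
0.0005 t 28.18 pos [ 0.5565 -0.1566  0.1865] F [ 0.2 -0.8 -2.9] M [-0.04  0.04  0.03] op 0.4196
0.001 t 28.68 pos [ 0.557  -0.1566  0.1865] F [ 0.3 -0.2 -2.1] M [-0.05 -0.06 -0.  ] op 0.4233
0.0015 t 29.18 pos [ 0.5572 -0.1566  0.1864] F [-1.2  0.6 -1.3] M [0.02 0.32 0.04] op 0.4234
0.002 t 29.68 pos [ 0.5573 -0.1566  0.1864] F [-5.1  1.3  2. ] M [0.05 0.94 0.  ] op 0.4209
```

View pics/c78.png

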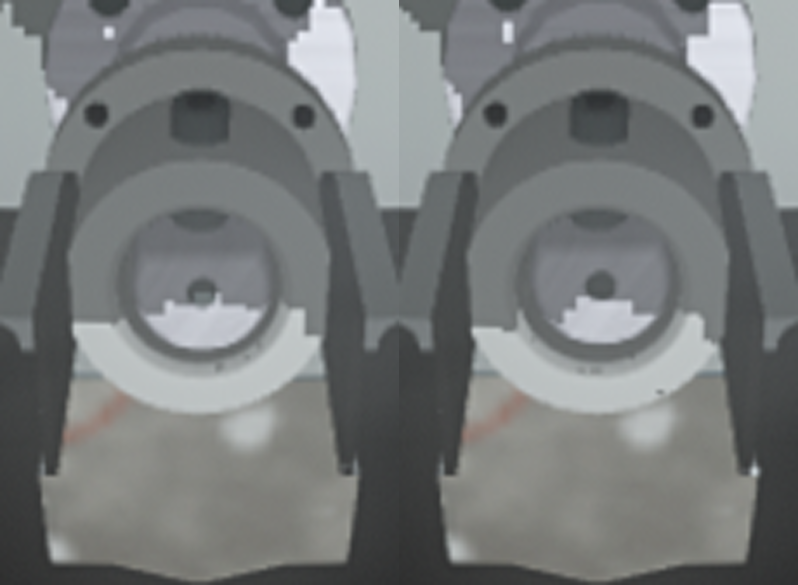

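Contact came near 1.2–1.3 mm, with the force rising to 5 N. I'll check flushness from the shaft dot (600,285), ring edges (y 160/413) and bore edges in the right half.

```bash
python3 - <<'E'
from h import *
I=np.array([0,0,0]),np.array([0,0,0,1.])
W=lambda u,v,z:at("wrist",270+u/3.47,200+v/3.9,z,I)
for n,dy,t,b in(("L",292,159,413),("R",285,160,413)):
    c=(W(200,t,.0564)+W(200,b,.0564))/2
    print(n,"ring",c[0],"span",W(200,t,.0564)[0]-W(200,b,.0564)[0],"dot for depths",[round(W(201,dy,z)[0]-c[0],4) for z in(.0544,.0564,.0584)])
st()
g=cv2.imread("pics/w8.png")
cv2.imwrite("pics/c8.png",cv2.resize(g[250:310,300:360],None,fx=9,fy=9,interpolation=cv2.INTER_CUBIC))
E
```

```text
L ring 0.0007181395374231195 span 0.03789908966865184 dot for depths [np.float64(0.0017), np.float64(0.0004), np.float64(-0.0009)]
R ring 0.0006525568819582342 span 0.03776792435772207 dot for depths [np.float64(0.0028), np.float64(0.0015), np.float64(0.0002)]
t 29.73 pos [ 0.5573 -0.1566  0.1864] F [-4.   0.3  0.3] M [0.   0.98 0.05] op 0.4197
```

View pics/c8.png

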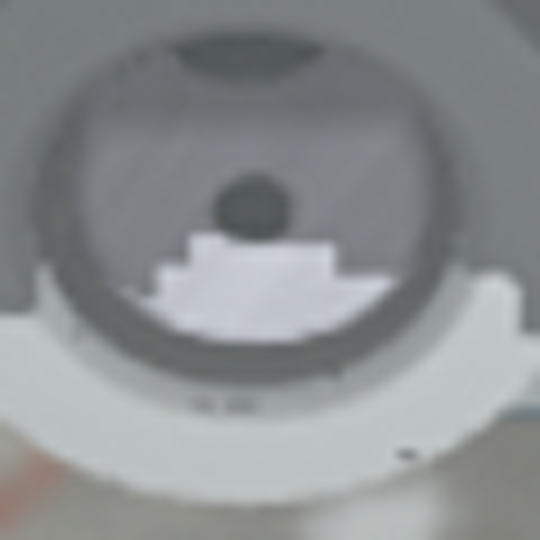

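```bash
python3 - <<'E'
from h import *
arm.pause(.5); st("final"); print(Ro.from_quat(arm.read_eef_rot()).as_matrix()[:2,1])
ticket.finish_job()
E
```

```text
final t 30.23 pos [ 0.5574 -0.1566  0.1863] F [-5.4  1.2  0.6] M [-0.03  1.14 -0.  ] op 0.4239
[-0.02259293  0.99974473]
the job is handed in; nothing more can be done
```

I've handed the job in at 30.2 s of robot time. The hub is on the drive's shaft and still gripped, with its set screw towards the control panel.

**What I did**
- I pulled the jaw back about 22 mm. A camera view then showed it clear of the flange.
- I gripped the shaft on its flat, where the opening of about 0.18 is about 15.5 mm. I turned it about 74° so the flat faces the panel.
- I took out the hub by its barrel and lowered it over the shaft. There was no contact force on the way down.
- I pushed it towards the drive's back until the screw met the flat.

**What the last checks showed**
- **Push:** 4–5 N along x, steady over the last half second. Contact began after about 1.2–1.3 mm of travel.
- **Flush:** in the wrist picture, the shaft's centre sits 1.5 mm off the hub's centre, the offset expected when the two tops are level. The height is good to about 0.5 mm, as the picture cannot tell closer than that.
- **Square:** the shaft's flat is within about 0.5° of the drive's edge in the picture, and the hub within about 1° of the flat.

**What disagreed:** the overhead and wrist cameras differed by 2–5 mm in y. I took the shaft's position from the fingers' contact with it instead, and the smooth fit supports that.

I did not check the mirror cover, tape or tin again at the end. No move went near them.

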